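# Ratchet the stand's clamp bolt tight with the ring spanner

## Robot

A 7-joint arm with a two-finger parallel gripper is mounted at the origin on the work surface. World frame = base frame: x ahead of the robot, y to its left, z up, the work surface at z = 0. Lengths are in m, angles in rad, forces in N, time in s.
With the tool pointing down it reaches from about 0.4 to 0.875 m from the base axis. Payload 19.3 kg.
Tool frame: the origin (TCP) lies at the very end of the fingers, on their centre line; the grasp point (between the pads) lies 19 mm behind it; z points along the fingers, y is the line along which they close (so a half turn about z gives the same grasp; the last joint's range is limited). The gripper opens to 85 mm and grips with 20 to 120 N. Pads are 22 mm wide; open, the fingers measure 114 mm over their backs; the gripper's body (76 mm by 85 mm) begins 54 mm behind the grasp point. The pads swing forward as they close: fully open they stand 13 mm farther back than shut.
Start: joints at [-1.229, 0.521, -0.036, 1.599, 0.021, 1.021, -0.113], TCP at [0.25, 0.573, 0.231] pointing down, gripper open.
Joint ranges: [-2.91, 2.91], [-0.3, 2.13], [-1.5, 1.42], [0.17, 2.43], [-1.26, 4.41], [0.16, 1.93], [-2.52, 2.52]. Speed limits (rad/s): [1.89, 1.89, 2.39, 2.39, 3.01, 3.01, 3.01].

## Interface

Orientations are given as [roll, pitch, yaw] about the fixed x, y, z axes, in that order (R = Rz(yaw) Ry(pitch) Rx(roll)).
In Python, from workcell import bot gives the robot as it stands.
- The arm moves only by the tool carry_out, never from a script. Its argument "rows" is a list that holds one entry, the list of rows, each a list of 4 numbers: the shift along the tool's x, y, z in m, then the turn about the tool's z in degrees. In form: [[[x, y, z, twist], ...]]. A call has 1 to 12 rows; each row is the pose to reach, as a shift and turn from the pose commanded when the call began, along the tool's axes at that moment; what a row does not reach only later rows make up. A row lasts 1/12 s, in which the tool goes at most 41.7 mm and 7.16 degrees, less where a joint would pass 70% of its speed; a pose out of reach is approached as far as the arm can. A call with a gripper value outside its range is refused whole. "grip" is the finger opening in m, from 0 to 0.0854, set as the call begins (left out, the last holds). The fingers move at their own pace and stop on an object; "grip_force" is the grip in N (left out, the last holds). Time passes only in rows, so rows that repeat a pose let the fingers close. It gives the time, the measured TCP pose, the force, the opening and the grip force at its end, in the units of the state.
- bot.observe(): the state, without advancing time (a new reading comes with each control period).
- bot.grab_frame(name): name is "scene" or "top" or "wrist"; returns a dict with "pixels" (420x560x3 uint8, red, green, blue), "K" (3x3 intrinsics, pixels), "pose" (4x4, takes a point from camera to world coordinates). Camera axes: x right, y down, z forward; pixel columns grow to the right and rows downward; lengths in m; the calibration is good to about 2 mm. A picture is of the moment at which its call begins. There is no depth.
- bot.job_done(): hands the job in; it is judged then, once.
Trained networks look in a picture, given as the dict that the camera call returned (one of the last four; its "shot" number tells which), for a name from the list of things; names that differ only in an ending like _2 or _b are one class to them, and where a whole thing is asked for, a point or a joint stands for the part that bears it (a point fixed in the world has none). Each returns a list of dicts, best first, with "conf" (0 to 1); they miss things now and then, are a little off and sometimes report something else, mostly with a low value. They report only what shows in the picture. A call takes as long as a camera call. They do not tell look-alikes from the thing itself.
- bot.look_for(picture, label): "position" ([column, row] in pixels, amid what is visible of it).
- bot.regions_of(picture, label): "region" (420x560 bool, what is visible of it) and "position" ([column, row] in pixels, amid what is visible of it).
- bot.spot_point(picture, label): "position" ([column, row] in pixels: a listed point, or the origin of a listed thing).
The state is a dict: "clock": time; "qpos": joint angles; "qd": joint speeds; "joint_efforts": joint torques, N m; "position": TCP position; "tool_rot": TCP orientation; "force": force on the tool from outside, world axes, zero at the start; "moment": the same for the moment, N m; "grip_width": finger opening in m; "finger_force": force on a finger pad.
Only numpy, scipy, OpenCV 4.12 (cv2) and the standard library are available. Lean on these libraries where they do the work, as an engineer would, in place of code of your own. Each camera call takes 0.05 s, during which the arm holds its last target. There are 200 camera calls.

## Task

Take the double-ended ring spanner, fit its larger ring fully over the hex bolt in the foot of the nailer stand, and tighten the bolt clockwise (seen from above) until it pulls up firm but is not over-tightened; the two cheeks block a full turn, so make short swings, lifting the ring off and setting it back on between them. Turn the bolt with the spanner only and do not force the spanner against the cheeks. Then lay it flat on the bench clear of the stand, leaving the other things where they are.

Things in the scene. Friction and masses are not known exactly. Their poses are not given: they have to be found in the camera images.
- stand: Dark steel nail-gun stand, fixed. Origin on the bolt axis at bench height, z up. Foot plate 12 mm thick, x -50 to +95, y +-65 mm. Column from x = +37 mm; the nail gun on it reaches up to z = 211, y +-100 mm and x = +220 mm. Its -x side is open for the spanner handle.
- bolt_head (a point): Steel hex bolt head in the foot; the point is on its axis 24 mm above the bench. 27 mm across flats from z = 16 to 27 mm, then a 24 mm hex lead-in to 31 mm; the fitted ring rests on its 44 mm flange, top at z = 16 mm. z up; x (turns with the head) is square to a flat.
- bolt (a joint): Turn of the bolt's shank and flange, rad; grows clockwise from above (tightening). Starts at 0.4 to 0.85; turns both ways against a drag of 0.2 N m; stops dead on its seat at 2.40. After that more turning only winds up the head (twist), which is how tightness is felt.
- spanner_mid (a point): Middle of the handle bar of the loose steel double-ended ring spanner (about 400 g, 210 mm long), half-way up the bar, 27 mm above the bench as it lies. x along the handle to the larger ring, z up. Bar 10 mm wide, 14 mm tall, straight 50 mm either way, then cranked down to both rings, whose axes are 85 mm from the middle and bottoms 27 mm below it.
- big_ring (a point): Centre of the larger ring, 85 mm from the handle's middle and 19 mm below it; at bolt_head when fully fitted. Rings are 16 mm tall, open through, with hexagon holes, two flats square to the handle: 28.5 mm across flats, 40.5 outside (the other 20.5 mm, too small for the bolt). On the bolt: six positions 60 degrees apart, about 6 degrees of play either way.
- tumbler: Bystander: dark steel drinking tumbler with black lid, 79 mm across, 137 mm tall, standing. Origin under its centre.
- oil_bottle: Bystander: white oil bottle, 54 mm across, 130 mm tall, standing. Origin under its centre.
- screwdriver: Bystander: screwdriver lying on the bench. Origin under its middle.
- cheeks: The two upright cheeks on the stand's foot, same frame as stand: 8 mm thick, tops at z = 58 mm, from 30 to 58 mm from the bolt axis, in directions 65 degrees either side of the stand's -x. With the spanner on the bolt they let its handle swing about 48 degrees either side of -x.
- twist (a joint): Springy wind-up of the bolt head against its shank, rad, positive clockwise: torque on the head at 8 N m per rad (0.025 while turning against the drag). With the bolt on its seat it is firm from 0.06 (0.5 N m, 6 N square to the handle at its middle), over-tightened past 0.14 (1.1 N m, 13 N at mid handle). Falls back to about 0 when let go.
Not all that is in view belongs to the job. Of the things shaped like the part that bears spanner_mid, the bare steel one is meant.

How it is judged:
By the outcome, as a careful person would: the job done as asked, in the order asked, and still so for the second after the job is handed in, with the robot touching nothing.
It also fails if it takes over 72 s, if anything falls off the work surface, if the arm or the gripper's body presses on something with over 40 N, if the wrist force passes 120 N, or if a joint passes its speed limit or range.

## Working session

There is one attempt and no reset: what is moved stays moved. The work goes in short steps, Python scripts to look and compute and a tool call to move; the robot and the scene stay as the last step left them, time stands still between calls to the robot, and variables do not carry over. Pictures are saved under pics/ and viewed, at most 10 in all, crops included, and the job is handed in when it is done.

Besides the shell and the picture viewer there is one more tool, called after "Call:" by a JSON object that holds its "name" and its "arguments". carry_out: Moves the arm, as the interface text tells. Its arguments: {"type":"object","properties":{"rows":{"type":"array","items":{"type":"array","items":{"type":"array","items":{"type":"number"}}}},"grip":{"type":"number"},"grip_force":{"type":"number"}},"required":["rows"]}

```bash
mkdir -p pics; ls; cat > h.py <<'E'
import numpy as np,cv2
from workcell import bot
def ray(f,p):
    d=f["pose"][:3,:3]@np.linalg.inv(f["K"])@np.array([p[0],p[1],1.]); return f["pose"][:3,3],d
def atz(f,p,z):
    o,d=ray(f,p); return o+d*(z-o[2])/d[2]
def proj(f,P):
    T=np.linalg.inv(f["pose"]); c=T[:3,:3]@np.array(P)+T[:3,3]; u=f["K"]@c; return u[:2]/u[2]
def save(f,n): cv2.imwrite("pics/"+n,f["pixels"][:,:,::-1])
E
python3 - <<'E'
from h import *
np.set_printoptions(precision=4,suppress=True)
s=bot.observe(); print(s["clock"],s["position"],s["tool_rot"],s["force"],s["moment"])
Z={"stand":0,"bolt_head":.024,"spanner_mid":.027,"big_ring":.008,"tumbler":0,"oil_bottle":0,"screwdriver":0,"cheeks":0}
for n in("top","scene"):
    f=bot.grab_frame(n); save(f,n+"1.png"); print(n,f["pose"])
    for l,z in Z.items():
        for r in bot.spot_point(f,l)[:3]: print(l,np.array(r["position"]),round(r["conf"],2),atz(f,r["position"],z))
E
```

```text
pics
0.0 [0.25   0.5724 0.2307] [-3.1405  0.0001  2.7298] [ 0.9034  0.1744 -1.4567] [-0.0103 -0.0292 -0.0485]
top [[-0.0157 -0.999   0.042   0.4737]
 [-0.9996  0.0147 -0.0254 -0.0429]
 [ 0.0247 -0.0424 -0.9988  1.2153]
 [ 0.      0.      0.      1.    ]]
stand [207.5 206.3] 0.72 [0.5408 0.1158 0.    ]
bolt_head [211.  208.6] 0.42 [0.5327 0.1026 0.024 ]
spanner_mid [369.1 278.3] 0.95 [ 0.324  -0.3518  0.027 ]
spanner_mid [367.2 221.5] 0.9 [ 0.4884 -0.3504  0.027 ]
spanner_mid [277.7 266.4] 0.81 [ 0.363  -0.0877  0.027 ]
big_ring [399.8 134.6] 0.85 [ 0.7468 -0.4601  0.008 ]
big_ring [282.9 232.5] 0.65 [ 0.4601 -0.1053  0.008 ]
big_ring [342.  287.9] 0.6 [ 0.2951 -0.276   0.008 ]
tumbler [334.8 141.9] 0.66 [ 0.7285 -0.2659  0.    ]
tumbler [133.3 148.2] 0.22 [0.716  0.3329 0.    ]
oil_bottle [130.2 148.2] 0.83 [0.7161 0.342  0.    ]
screwdriver [124.8 277.2] 0.69 [0.3372 0.3581 0.    ]
cheeks [210.9 205.8] 0.66 [0.5422 0.1058 0.    ]
scene [[-0.3963  0.6722 -0.6253  1.1829]
 [ 0.918   0.2791 -0.2817  0.2263]
 [-0.0148 -0.6857 -0.7277  0.8088]
 [ 0.      0.      0.      1.    ]]
stand [343.3 248.7] 0.97 [0.5463 0.1147 0.    ]
bolt_head [346.6 243.2] 0.44 [0.546  0.1204 0.024 ]
bolt_head [345.7 248.1] 0.2 [0.5613 0.1227 0.024 ]
spanner_mid [221.9 142.5] 0.81 [ 0.3143 -0.3492  0.027 ]
spanner_mid [292.9 174.4] 0.7 [ 0.3675 -0.0916  0.027 ]
big_ring [219.6 189.8] 0.92 [ 0.4859 -0.2652  0.008 ]
big_ring [104.3 236.5] 0.84 [ 0.7482 -0.4533  0.008 ]
big_ring [243.5 149.6] 0.77 [ 0.2993 -0.2837  0.008 ]
tumbler [170.2 258.1] 0.79 [ 0.7365 -0.2652  0.    ]
oil_bottle [424.  339.2] 0.76 [0.709  0.3382 0.    ]
screwdriver [454.5 218.5] 0.74 [0.3384 0.3532 0.    ]
cheeks [346.7 250.3] 0.8 [0.5479 0.1238 0.    ]
```

```bash
python3 - <<'E'
import cv2
a=cv2.imread("pics/top1.png");cv2.imwrite("pics/t2.png",cv2.resize(a,(800,600),interpolation=cv2.INTER_CUBIC))
a=cv2.imread("pics/scene1.png");cv2.imwrite("pics/s2.png",cv2.resize(a,(800,600),interpolation=cv2.INTER_CUBIC))
E
```

```text
(no output)
```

View pics/t2.png

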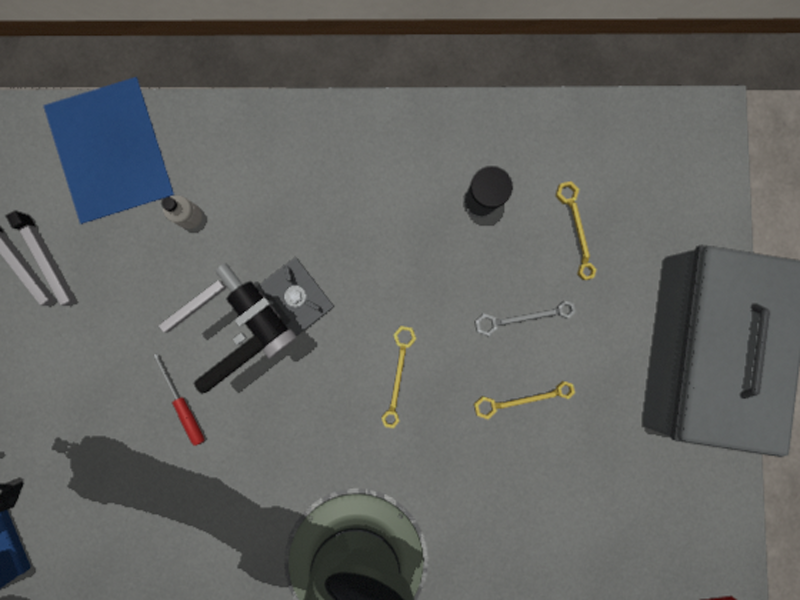

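View pics/s2.png

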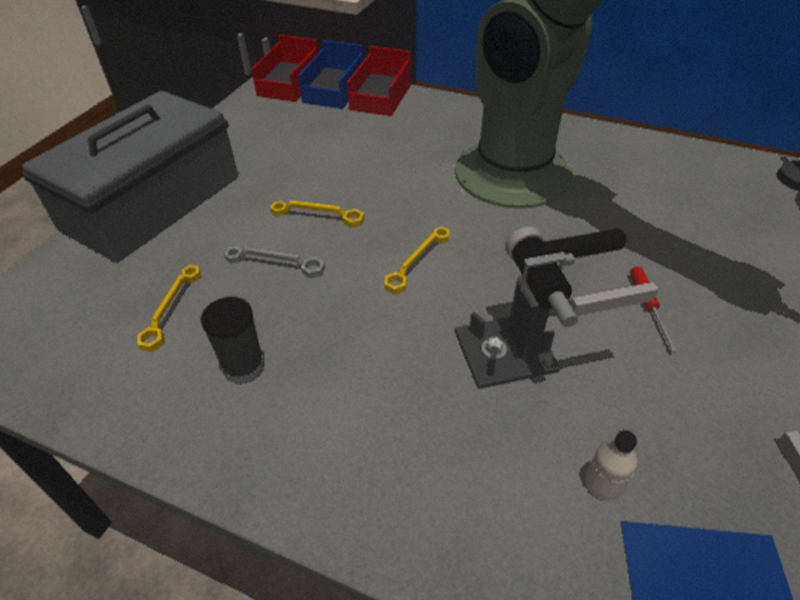

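The bare-steel spanner lies with its big ring at about (486,325) and its small ring at (567,310), in 800-px top coordinates. The bolt is at (294,296), with the open side of the foot facing up and right. The other three spanners are yellow decoys.

```bash
cat >> h.py <<'E'
from scipy.spatial.transform import Rotation as R
np.set_printoptions(precision=4,suppress=True)
def row(p,yaw,s=None):
    "row (mm,deg) from present pose to TCP p, yaw deg"
    s=s or bot.observe(); M=R.from_euler("xyz",s["tool_rot"]).as_matrix()
    t=M.T@(np.array(p)-s["position"]); d=np.degrees(s["tool_rot"][2])-yaw
    return np.round(np.r_[t*1000,(d+180)%360-180],1)
E
python3 - <<'E'
from h import *
f=bot.grab_frame("wrist"); s=bot.observe()
M=np.eye(4);M[:3,:3]=R.from_euler("xyz",s["tool_rot"]).as_matrix();M[:3,3]=s["position"]
print(np.linalg.inv(M)@f["pose"],f["K"])
t=bot.grab_frame("top")
for p in([340,227],[397,217],[367.2,221.5]): print(atz(t,p,.016))
for r in bot.regions_of(t,"spanner_mid"): 
    m=r["region"]; ys,xs=np.nonzero(m); print(r["position"],r["conf"],m.sum(),t["pixels"][m].mean(0))
print(row([.56,.05,.38],130))
E
```

```text
[[ 0.0001 -0.9514 -0.3079  0.0786]
 [ 1.     -0.0001  0.0005 -0.0002]
 [-0.0005 -0.3079  0.9514 -0.1442]
 [ 0.      0.      0.      1.    ]] [[339.2167   0.     274.983 ]
 [  0.     339.2167 201.1066]
 [  0.       0.       1.    ]]
[ 0.4736 -0.2727  0.016 ]
[ 0.5004 -0.4419  0.016 ]
[ 0.4885 -0.3533  0.016 ]
[360.7, 279.3] 0.97 391 [150.8286 135.9565  73.023 ]
[404.3, 155.3] 0.91 479 [138.0898 124.7975  68.1148]
[374.6, 220.9] 0.9 345 [120.0725 122.0841 121.3826]
[277.5, 255.7] 0.83 142 [164.007  149.6268  79.5493]
[206.8, 194.4] 0.3 81 [73.7778 75.4198 76.2222]
[-493.2 -355.  -148.7   26.4]
```

Call:
{"name": "carry_out", "arguments": {"rows": [[[0,0,-0.04,0],[-0.03,-0.02,-0.08,4],[-0.06,-0.043,-0.12,8],[-0.09,-0.065,-0.145,12],[-0.12,-0.087,-0.148,16],[-0.15,-0.108,-0.148,20],[-0.18,-0.13,-0.148,26],[-0.21,-0.151,-0.148,26],[-0.24,-0.173,-0.148,26],[-0.27,-0.195,-0.148,26],[-0.3,-0.216,-0.148,26],[-0.33,-0.238,-0.148,26]]]}}

```text
clock: 2.05
position: [0.4579, 0.2208, 0.3796]
tool_rot: [3.141, -0.0, 2.276]
force: [0.7, 0.4, 0.7]
grip_width: 0.0856
finger_force: 0.0
```

Call:
{"name": "carry_out", "arguments": {"rows": [[[-0.018,-0.03,0,0],[-0.037,-0.06,0,0],[-0.055,-0.09,0,0],[-0.08,-0.115,0,0],[-0.105,-0.115,0,0],[-0.13,-0.125,0,0],[-0.155,-0.125,0,0],[-0.155,-0.125,0,0],[-0.155,-0.125,0,0]]]}}

```text
clock: 2.8
position: [0.4629, 0.0227, 0.3792]
tool_rot: [-3.141, 0.0, 2.274]
force: [-0.1, 0.0, 0.3]
grip_width: 0.0853
finger_force: 0.0
```

```bash
python3 - <<'E'
from h import *
s=bot.observe(); print(s["clock"],s["position"],s["tool_rot"],s["qpos"])
f=bot.grab_frame("wrist"); cv2.imwrite("pics/w1.png",cv2.resize(f["pixels"][:,:,::-1],(800,600),interpolation=2))
for l,z in (("stand",0),("bolt_head",.024),("cheeks",0)):
    for r in bot.spot_point(f,l)[:2]: print(l,r["position"],r["conf"],atz(f,r["position"],z))
E
```

```text
2.8 [0.4629 0.0227 0.3792] [-3.1414  0.0001  2.2739] [-0.5365  0.1174  0.4042  1.8049 -0.0487  1.2291  0.5846]
stand [355.7, 127.5] 0.7 [0.539 0.122 0.   ]
bolt_head [357.4, 130.2] 0.55 [0.5378 0.119  0.024 ]
```

View pics/w1.png

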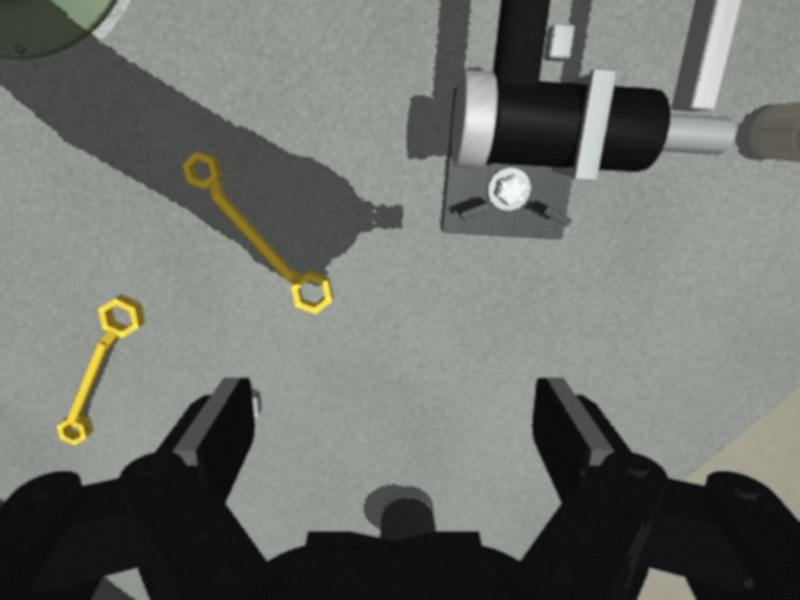

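The wrist view shows the bolt at (510,188) on the foot, with the cheeks as thin dark bars at (465,208) and (545,212). The gun lies behind the bolt, and the open side faces the gripper. I'll go closer to see the hexagon.

```bash
python3 - <<'E'
from h import *
f=bot.grab_frame("wrist")
c=[atz(f,np.array(p)*.7,.012) for p in([443,231],[563,238])]
d=c[1]-c[0]; a=np.degrees(np.arctan2(d[1],d[0])); print(c,np.linalg.norm(d),a, "stand +x =",a+90)
sx=np.radians(a+90); m=(c[0]+c[1])/2; print("bolt from edge",m+.05*np.array([np.cos(sx),np.sin(sx),0]))
b=np.array([.538,.119]); y=np.degrees(bot.observe()["tool_rot"][2])
u=np.array([np.cos(np.radians(y)),np.sin(np.radians(y))])
print(row([*(b-.085*u),.16],y))
E
```

```text
[array([0.5184, 0.0413, 0.012 ]), array([0.6216, 0.1193, 0.012 ])] 0.12937381225739752 37.10097642497347 stand +x = 127.10097642497347
bolt from edge [0.5399 0.1202 0.012 ]
[-62.1 119.1 219.4   0. ]
```

Call:
{"name": "carry_out", "arguments": {"rows": [[[-0.015,0.024,0.03,0.5],[-0.025,0.043,0.065,1],[-0.035,0.062,0.1,2],[-0.045,0.08,0.135,3],[-0.055,0.1,0.17,3],[-0.062,0.119,0.2,3],[-0.062,0.119,0.219,3],[-0.062,0.119,0.219,3],[-0.062,0.119,0.219,3]]]}}

```text
clock: 3.8
position: [0.5928, 0.0536, 0.1601]
tool_rot: [-3.14, -0.001, 2.224]
force: [0.3, -0.1, -0.0]
grip_width: 0.0855
finger_force: 0.0
```

```bash
python3 - <<'E'
from h import *
s=bot.observe(); print(s["clock"],s["position"],s["tool_rot"],s["qpos"])
f=bot.grab_frame("wrist"); np.savez("bolt.npz",**{k:f[k] for k in("pixels","K","pose")})
u,v=proj(f,[.539,.1195,.028]); print(u,v)
for l,z in (("stand",0),("bolt_head",.024),("cheeks",0)):
    for r in bot.spot_point(f,l)[:2]: print(l,r["position"],r["conf"],atz(f,r["position"],z))
x0,y0=int(u)-80,max(0,int(v)-60); print(x0,y0)
cv2.imwrite("pics/b1.png",cv2.resize(f["pixels"][y0:y0+120,x0:x0+160,::-1],None,fx=5,fy=5,interpolation=2))
E
```

```text
3.8 [0.5928 0.0536 0.1601] [-3.1399 -0.0006  2.224 ] [-0.4258  0.5853  0.3438  1.7599 -0.252   0.8415  0.6875]
271.81108253235124 82.69304280653063
stand [272.8, 85.1] 0.85 [0.5402 0.1188 0.    ]
bolt_head [271.1, 88.3] 0.73 [0.541  0.1159 0.024 ]
191 22
```

View pics/b1.png

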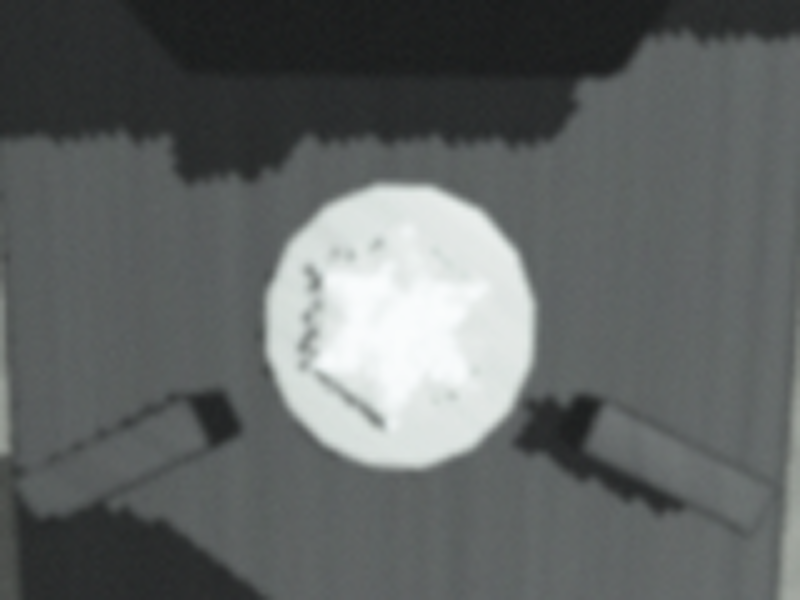

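```bash
python3 - <<'E'
from h import *
f=dict(np.load("bolt.npz"))
T=np.array([[408,228],[485,288],[470,390],[390,425],[318,365],[325,280]])/5+[191,22]-.4
W=np.array([atz(f,p,.027)[:2] for p in T]); c=W.mean(0); d=W-c
a=np.degrees(np.arctan2(d[:,1],d[:,0])); print(c,a,np.hypot(*d.T)); z=np.exp(6j*np.radians(a)).mean(); print("corner",np.degrees(np.angle(z))/6%60)
E_=np.array([[266,326],[536,326],[400,183],[408,468]])/5+[191,22]-.4
w=[atz(f,p,.016)[:2] for p in E_]; print("flange ctr",[(w[0]+w[1])/2,(w[2]+w[3])/2],np.linalg.norm(w[0]-w[1]),np.linalg.norm(w[2]-w[3]))
# cheek tops (inner/outer corner midpoints) z=.058
ch=[atz(f,np.array(p)/5+[191,22]-.4,.058)[:2] for p in([197,418],[25,493],[598,423],[765,510])]
for p in ch: q=p-c; print("cheek",np.hypot(*q),np.degrees(np.arctan2(q[1],q[0])))
print(row([.487,-.354,.13],99))
E
```

```text
[0.5403 0.116 ] [ 122.0781   62.3977   -1.4326  -58.7204 -120.4872 -175.2559] [0.0148 0.0146 0.0142 0.0143 0.0137 0.0135]
corner 1.427798916335309
flange ctr [array([0.54  , 0.1167]), array([0.5406, 0.1166])] 0.04350177589495471 0.04355088555779899
cheek 0.03037722237615247 -119.33084806019782
cheek 0.057208378275500286 -119.71070686465558
cheek 0.030902903400036787 13.249476995640757
cheek 0.05778129269192703 12.263677081817002
[-258.8 -332.5   31.6   28.4]
```

Call:
{"name": "carry_out", "arguments": {"rows": [[[-0.024,-0.028,0,2],[-0.047,-0.06,0,5],[-0.07,-0.09,0,8],[-0.094,-0.12,0,11],[-0.118,-0.15,0,14],[-0.141,-0.182,0,17],[-0.165,-0.212,0,20],[-0.188,-0.242,0,23],[-0.212,-0.272,0.01,26],[-0.235,-0.302,0.02,28.4],[-0.259,-0.332,0.032,28.4],[-0.259,-0.332,0.032,28.4]]]}}

```text
clock: 5.0
position: [0.483, -0.3614, 0.1283]
tool_rot: [-3.14, 0.003, 1.72]
force: [-1.8, -0.2, -0.2]
grip_width: 0.085
finger_force: 0.0
```

Call:
{"name": "carry_out", "arguments": {"rows": [[[0,0,0,0],[0,0,0,0]]]}}

```text
clock: 5.17
position: [0.4873, -0.3539, 0.1292]
tool_rot: [3.14, 0.0, 1.728]
force: [0.4, 1.1, -0.4]
grip_width: 0.0855
finger_force: 0.0
```

```bash
python3 - <<'E'
from h import *
s=bot.observe(); print(s["clock"],s["position"],s["tool_rot"],s["qpos"])
f=bot.grab_frame("wrist"); np.savez("sp.npz",**{k:f[k] for k in("pixels","K","pose")})
for l,z in (("spanner_mid",.027),("big_ring",.008)):
    for r in bot.spot_point(f,l)[:2]: print(l,r["position"],r["conf"],atz(f,r["position"],z))
cv2.imwrite("pics/sp1.png",cv2.resize(f["pixels"][:,:,::-1],(800,600),interpolation=2))
E
```

```text
5.1667 [ 0.4873 -0.3539  0.1292] [3.1402 0.0002 1.7277] [ 0.232   0.6563  0.4434  1.768  -0.3745  0.8005  1.0157]
spanner_mid [55.2, 167.3] 0.76 [ 0.3233 -0.3543  0.027 ]
spanner_mid [275.6, 207.1] 0.65 [ 0.489  -0.3596  0.027 ]
big_ring [42.0, 40.0] 0.87 [ 0.306  -0.2677  0.008 ]
big_ring [537.6, 332.4] 0.69 [ 0.7533 -0.4507  0.008 ]
```

View pics/sp1.png

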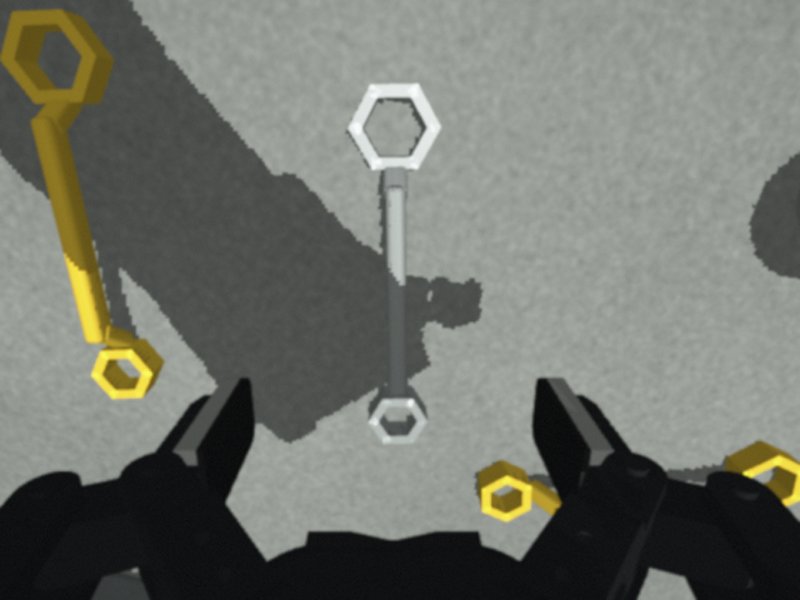

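```bash
python3 - <<'E'
from h import *
f=dict(np.load("sp.npz"))
b=atz(f,np.array([395,126.3])*.7-.15,.016)[:2]; s=atz(f,np.array([397.8,420.5])*.7-.15,.016)[:2]
d=b-s; a=np.degrees(np.arctan2(d[1],d[0])); m=(b+s)/2; print(b,s,np.hypot(*d),a,m)
print(row([*m,.10],a),row([*m,.008],a))
E
```

```text
[ 0.476  -0.2739] [ 0.5047 -0.4425] 0.17105556737472355 99.64417414840678 [ 0.4903 -0.3582]
[-5.7  1.5 29.1 -0.5] [ -5.6   1.4 121.1  -0.5]
```

Call:
{"name": "carry_out", "arguments": {"rows": [[[-0.003,0.001,0.03,-0.5],[-0.0055,0.0015,0.06,-0.6],[-0.0055,0.0015,0.085,-0.6],[-0.0055,0.0015,0.105,-0.6],[-0.0055,0.0015,0.115,-0.6],[-0.0055,0.0015,0.121,-0.6],[-0.0055,0.0015,0.121,-0.6]]], "grip": 0.045, "grip_force": 60}}

```text
clock: 5.9
position: [0.4895, -0.3587, 0.007]
tool_rot: [-3.141, -0.0, 1.739]
force: [-0.1, -0.7, -0.1]
grip_width: 0.0448
finger_force: 0.0
```

Call:
{"name": "carry_out", "arguments": {"rows": [[[0,0,0,0],[0,0,0,0],[0,0,0,0],[0,0,0,0],[0,0,0,0],[0,0,0,0],[0,0,0,0],[0,0,0,0]]], "grip": 0, "grip_force": 100}}

```text
clock: 6.57
position: [0.4901, -0.3594, 0.0087]
tool_rot: [3.14, 0.001, 1.739]
force: [-0.2, 2.3, 11.0]
grip_width: 0.0083
finger_force: 98.1
```

```bash
python3 - <<'E'
from h import *
s=bot.observe(); print(s["clock"],s["position"],s["tool_rot"],s["qpos"],s["grip_width"],s["finger_force"],s["force"],s["moment"])
b=np.array([.5403,.1165]); a=np.radians(151.4); u=np.array([np.cos(a),np.sin(a)])
print(row([*(b-.085*u),.12],151.4))
E
```

```text
6.5667 [ 0.4901 -0.3594  0.0087] [3.14   0.0009 1.7386] [ 0.3095  0.8342  0.3379  1.7918 -0.4566  0.5916  1.0959] 0.008250569753913509 98.10146570205688 [-0.1782  2.3482 10.9698] [0.4176 0.1666 0.0406]
[ 408.2  196.  -111.4  -51.8]
```

Call:
{"name": "carry_out", "arguments": {"rows": [[[0,0,-0.015,0],[0,0,-0.04,0],[0.02,0.008,-0.075,0],[0.055,0.022,-0.1,-2],[0.09,0.038,-0.112,-8],[0.125,0.055,-0.112,-15],[0.16,0.072,-0.112,-22],[0.195,0.09,-0.112,-29],[0.23,0.108,-0.112,-36],[0.265,0.126,-0.112,-43],[0.295,0.142,-0.112,-50],[0.325,0.156,-0.112,-52]]]}}

```text
clock: 7.57
position: [0.5894, -0.0107, 0.1199]
tool_rot: [3.141, 0.001, 2.654]
force: [1.0, -0.4, -4.1]
grip_width: 0.0078
finger_force: 98.6
```

```bash
python3 - <<'E'
from h import *
s=bot.observe(); print(s["clock"],s["position"],s["tool_rot"],s["qpos"],s["grip_width"],s["finger_force"],s["force"],s["moment"])
b=np.array([.5403,.1165]); a=np.radians(151.4); u=np.array([np.cos(a),np.sin(a)])
print(row([*(b-.085*u),.075],151.4))
E
```

```text
7.5667 [ 0.5894 -0.0107  0.1199] [3.1411 0.0005 2.6543] [-0.2323  0.6165  0.2159  1.8001 -0.1842  0.7438  1.1645] 0.007819835517737085 98.63766074180603 [ 1.0068 -0.4292 -4.1262] [-0.0746 -0.0889 -0.0213]
[17.9 88.4 44.9  0.7]
```

Call:
{"name": "carry_out", "arguments": {"rows": [[[0.004,0.03,0,0.3],[0.009,0.055,0.01,0.3],[0.013,0.075,0.025,0.3],[0.0165,0.0865,0.04,0.3],[0.0165,0.0865,0.045,0.3],[0.0165,0.0865,0.045,0.3],[0.0165,0.0865,0.045,0.3]]]}}

```text
clock: 8.15
position: [0.6154, 0.0702, 0.0746]
tool_rot: [-3.141, 0.0, 2.64]
force: [0.1, -1.1, -4.3]
grip_width: 0.0079
finger_force: 98.5
```

```bash
python3 - <<'E'
from h import *
s=bot.observe(); print(s["clock"],s["position"],s["tool_rot"],s["qpos"],s["force"],s["moment"])
f=bot.grab_frame("wrist"); np.savez("r1.npz",**{k:f[k] for k in("pixels","K","pose")})
b=[.5403,.1165]
print(proj(f,[*b,.031]),proj(f,[*b,.016]))
u,v=proj(f,[*b,.05]); x0,y0=int(u)-80,max(0,int(v)-60); print(x0,y0)
cv2.imwrite("pics/r1.png",cv2.resize(f["pixels"][y0:y0+120,x0:x0+160,::-1],None,fx=5,fy=5,interpolation=2))
E
```

```text
8.15 [0.6154 0.0702 0.0746] [-3.1409  0.0002  2.64  ] [-0.3476  0.7213  0.2065  1.7379 -0.2096  0.7043  1.0384] [ 0.0585 -1.1058 -4.2669] [-0.102  -0.079  -0.0185]
[283.8681  72.1768] [283.2094  73.613 ]
204 9
```

View pics/r1.png

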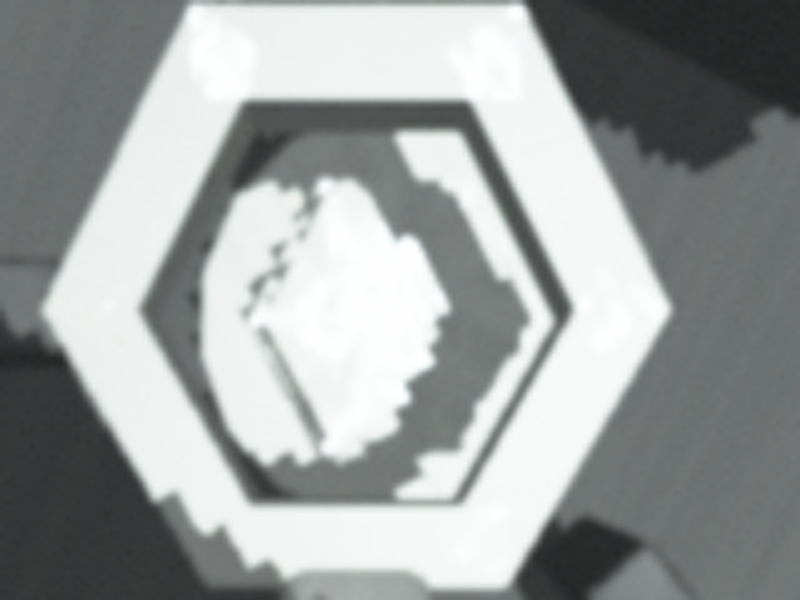

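```bash
python3 - <<'E'
from h import *
f=dict(np.load("r1.npz")); s=bot.observe(); o=np.array([204,9])-.4
zt=s["position"][2]-.0087+.016
W=lambda P,z: np.array([atz(f,np.array(p)/5+o,z)[:2] for p in P])
I=W([[245,100],[468,100],[572,310],[460,502],[250,502],[140,310]],zt)
O=W([[190,3],[525,3],[671,309],[510,588],[205,588],[42,309]],zt)
for H in(I,O):
    c=(H.max(0)+H.min(0))/2; c=H.mean(0); d=H-c; a=np.arctan2(d[:,1],d[:,0]); print("ring",c,np.degrees(np.angle(np.exp(6j*a).mean()))/6%60,np.hypot(*d.T))
y=s["tool_rot"][2]; print("TCP+85",s["position"][:2]+.085*np.array([np.cos(y),np.sin(y)]),np.degrees(y))
B=W([[248,318],[322,450],[315,185]],.027)
print("bolt corners",B, "opp mid",(B[1]+B[2])/2, "centre", B[0]+2*((B[1]+B[2])/2-B[0]))
d=B[1]-B[0];e=B[2]-B[0]; print([np.degrees(np.arctan2(q[1],q[0]))%60 for q in(d,e)],np.hypot(*d),np.hypot(*e))
F=W([[200,310]],.016); print("flange left",F)
E
```

```text
ring [0.5397 0.1115] 1.1477969130682548 [0.0163 0.0163 0.0163 0.0162 0.0163 0.0162]
ring [0.5399 0.1115] 1.2714287715879564 [0.0237 0.0237 0.0236 0.0238 0.0238 0.0237]
TCP+85 [0.5412 0.1109] 151.23110181835648
bolt corners [[0.5324 0.1024]
 [0.5478 0.1028]
 [0.5245 0.1149]] opp mid [0.5362 0.1089] centre [0.54   0.1153]
[np.float64(1.3481891858306012), np.float64(2.1063950621075946)] 0.015458991547749214 0.014755025993108616
flange left [[0.5283 0.0978]]
```

Call:
{"name": "carry_out", "arguments": {"rows": [[[0.001,0.002,0.008,0],[0.002,0.0042,0.02,0],[0.002,0.0042,0.03,0],[0.002,0.0042,0.033,0],[0.002,0.0042,0.036,0],[0.002,0.0042,0.038,0],[0.002,0.0042,0.04,0],[0.002,0.0042,0.04,0]]]}}

```text
clock: 8.87
position: [0.6158, 0.0757, 0.0341]
tool_rot: [-3.141, -0.0, 2.641]
force: [0.5, -0.6, -4.6]
grip_width: 0.0083
finger_force: 98.6
```

```bash
cat >> h.py <<'E'
def st():
    s=bot.observe(); y=s["tool_rot"][2]; u=np.array([np.cos(y),np.sin(y)])
    r=np.array([.540,.1162])-s["position"][:2]
    M=R.from_euler("xyz",s["tool_rot"]).as_matrix()
    # torque about bolt axis of outside force on tool
    q=-r; T=q[0]*s["force"][1]-q[1]*s["force"][0]+s["moment"][2]
    print("t%.2f"%s["clock"],"pos",s["position"],"yaw %.2f"%np.degrees(y),"F",s["force"],"M",s["moment"],"Ftool",M.T@s["force"],"Tbolt %.2f"%T,"Fperp*.085 %.2f"%((M.T@s["force"])[1]*.085),"ring",s["position"][:2]+.085*u,"w",s["grip_width"])
    return s
E
python3 -c "
from h import *
st()"
```

```text
t8.87 pos [0.6158 0.0757 0.0341] yaw 151.30 F [ 0.5352 -0.5892 -4.582 ] M [-0.0691 -0.0175  0.0761] Ftool [-0.7525 -0.259   4.582 ] Tbolt 0.05 Fperp*.085 -0.02 ring [0.5412 0.1165] w 0.008261179918119392
```

Call:
{"name": "carry_out", "arguments": {"rows": [[[0,0,0.003,0],[0,0,0.005,0],[0,0,0.007,0],[0,0,0.009,0],[0,0,0.0095,0],[0,0,0.0095,0]]]}}

```text
clock: 9.37
position: [0.6158, 0.0758, 0.0247]
tool_rot: [-3.141, -0.0, 2.641]
force: [-0.5, -0.7, -3.7]
grip_width: 0.008
finger_force: 98.8
```

```bash
python3 - <<'E'
from h import *
s=st()
# arc plan: rotate about bolt clockwise by t deg, in tool frame
for t in range(6,73,6):
    a=np.radians(t); L=.085
    # tool z down, +turn: x->toward y ; centre at (L,0): p = c - L*(cos,sin)
    print([round(L-L*np.cos(a),4),round(-L*np.sin(a),4),0,t],end=",")
E
```

```text
t9.37 pos [0.6158 0.0758 0.0247] yaw 151.30 F [-0.4827 -0.6979 -3.655 ] M [-0.2007  0.0117  0.0625] Ftool [ 0.0879 -0.8435  3.6551] Tbolt -0.01 Fperp*.085 -0.07 ring [0.5412 0.1166] w 0.007995850154137696
[np.float64(0.0005), np.float64(-0.0089), 0, 6],[np.float64(0.0019), np.float64(-0.0177), 0, 12],[np.float64(0.0042), np.float64(-0.0263), 0, 18],[np.float64(0.0073), np.float64(-0.0346), 0, 24],[np.float64(0.0114), np.float64(-0.0425), 0, 30],[np.float64(0.0162), np.float64(-0.05), 0, 36],[np.float64(0.0218), np.float64(-0.0569), 0, 42],[np.float64(0.0281), np.float64(-0.0632), 0, 48],[np.float64(0.035), np.float64(-0.0688), 0, 54],[np.float64(0.0425), np.float64(-0.0736), 0, 60],[np.float64(0.0504), np.float64(-0.0777), 0, 66],[np.float64(0.0587), np.float64(-0.0808), 0, 72],
```

Call:
{"name": "carry_out", "arguments": {"rows": [[[0.0002,-0.0059,0,4],[0.0008,-0.0118,0,8],[0.0019,-0.0177,0,12],[0.0033,-0.0234,0,16],[0.0051,-0.0291,0,20],[0.0073,-0.0346,0,24],[0.01,-0.0399,0,28],[0.0129,-0.045,0,32],[0.0162,-0.05,0,36],[0.0199,-0.0546,0,40],[0.0218,-0.0569,0,42],[0.0218,-0.0569,0,42]]]}}

```text
clock: 10.37
position: [0.5691, 0.0352, 0.025]
tool_rot: [-3.141, 0.001, 1.904]
force: [0.6, -7.0, -3.9]
grip_width: 0.0079
finger_force: 99.0
```

```bash
python3 - <<'E'
from h import *
s=st()
for t in (4,8,12,16,20,24,26,28):
    a=np.radians(t); L=.085
    print([float(round(L-L*np.cos(a),4)),float(round(-L*np.sin(a),4)),0,t],end=",")
E
```

```text
t10.37 pos [0.5691 0.0352 0.025 ] yaw 109.12 F [ 0.5511 -6.9617 -3.8826] M [-1.5    -0.0756  0.3586] Ftool [-6.7534 -1.7589  3.8912] Tbolt 0.20 Fperp*.085 -0.15 ring [0.5412 0.1156] w 0.007909209456635681
[0.0002, -0.0059, 0, 4],[0.0008, -0.0118, 0, 8],[0.0019, -0.0177, 0, 12],[0.0033, -0.0234, 0, 16],[0.0051, -0.0291, 0, 20],[0.0073, -0.0346, 0, 24],[0.0086, -0.0373, 0, 26],[0.0099, -0.0399, 0, 28],
```

Call:
{"name": "carry_out", "arguments": {"rows": [[[-0.0007,-0.0059,0,4],[-0.0002,-0.0118,0,8],[0.0009,-0.0177,0,12],[0.0023,-0.0234,0,16],[0.0041,-0.0291,0,20],[0.0063,-0.0346,0,24],[0.0089,-0.0399,0,28],[0.0089,-0.0399,0,28],[0.0089,-0.0399,0,28]]]}}

```text
clock: 11.12
position: [0.528, 0.031, 0.0249]
tool_rot: [-3.141, 0.001, 1.418]
force: [-3.8, -7.2, -2.5]
grip_width: 0.0079
finger_force: 99.1
```

```bash
python3 - <<'E'
from h import *
s=st()
E
```

```text
t11.12 pos [0.528  0.031  0.0249] yaw 81.27 F [-3.797  -7.1535 -2.505 ] M [-1.3667  0.9558  0.3572] Ftool [-7.6444 -2.6657  2.5144] Tbolt 0.12 Fperp*.085 -0.23 ring [0.5409 0.115 ] w 0.007921357540629309
```

```bash
cat >> h.py <<'E'
C=np.array([.5402,.116]); L=.0865
def arc(yaws,z,C=C,L=L):
    s=bot.observe()
    for y in yaws:
        a=np.radians(y); print((row([*(C-L*np.array([np.cos(a),np.sin(a)])),z],y,s)*[.001,.001,.001,1]).round(4).tolist(),end=",")
    print()
E
python3 - <<'E'
from h import *
arc([85],.0249);arc([87,92,98,104,110,116,122,128,134,140,147],.0475)
E
```

```text
[-0.0005, 0.0048, -0.0, -3.7],
[-0.0002, 0.0078, -0.0227, -5.7],[0.0008, 0.0152, -0.0227, -10.7],[0.003, 0.024, -0.0227, -16.7],[0.006, 0.0326, -0.0227, -22.7],[0.01, 0.0407, -0.0227, -28.7],[0.0147, 0.0484, -0.0227, -34.7],[0.0203, 0.0556, -0.0227, -40.7],[0.0265, 0.0621, -0.0227, -46.7],[0.0334, 0.068, -0.0227, -52.7],[0.0409, 0.0731, -0.0227, -58.7],[0.0503, 0.078, -0.0228, -65.7],
```

Call:
{"name": "carry_out", "arguments": {"rows": [[[-0.0005,0.0048,0,-3.7],[-0.0005,0.0048,0,-3.7],[-0.0005,0.0048,-0.008,-3.7],[-0.0005,0.0048,-0.016,-3.7],[-0.0005,0.0048,-0.0227,-3.7],[-0.0005,0.0048,-0.0227,-3.7]]]}}

```text
clock: 11.62
position: [0.5343, 0.0307, 0.0493]
tool_rot: [3.139, -0.001, 1.483]
force: [-0.1, 0.1, -4.8]
grip_width: 0.0082
finger_force: 98.8
```

```bash
python3 - <<'E'
from h import *
st()
arc([87,92,98,104,110,116,122,128,134,140,147],.0475)
f=bot.grab_frame("wrist"); np.savez("r2.npz",**{k:f[k] for k in("pixels","K","pose")})
u,v=proj(f,[*C,.05]); x0,y0=int(u)-80,max(0,int(v)-60); print(x0,y0)
cv2.imwrite("pics/r2.png",cv2.resize(f["pixels"][y0:y0+120,x0:x0+160,::-1],None,fx=5,fy=5,interpolation=2))
E
```

```text
t11.62 pos [0.5343 0.0307 0.0493] yaw 84.96 F [-0.1383  0.1469 -4.7713] M [-0.069  -0.073  -0.0252] Ftool [ 0.1306 -0.1615  4.7711] Tbolt -0.04 Fperp*.085 -0.01 ring [0.5417 0.1154] w 0.008169970451929706
[-0.001, 0.0015, 0.0018, -2.0],[-0.0004, 0.009, 0.0018, -7.0],[0.0012, 0.0179, 0.0018, -13.0],[0.0037, 0.0266, 0.0018, -19.0],[0.0071, 0.035, 0.0018, -25.0],[0.0114, 0.043, 0.0019, -31.0],[0.0164, 0.0505, 0.0019, -37.0],[0.0223, 0.0574, 0.0019, -43.0],[0.0288, 0.0637, 0.0019, -49.0],[0.0359, 0.0693, 0.0019, -55.0],[0.0449, 0.0748, 0.002, -62.0],
190 13
```

View pics/r2.png

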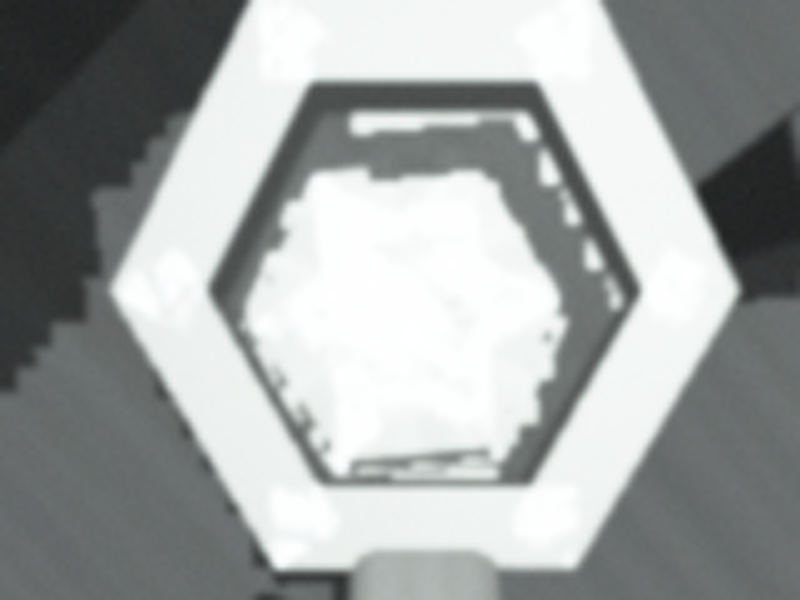

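The ring is clear of the bolt. The hexagon shows centred near (402,320), and its lower flat at (350,468)–(490,452) is turned about 6° from the ring, as expected from the play. I'll reset one position back.

Call:
{"name": "carry_out", "arguments": {"rows": [[[-0.001,0.0015,0,-2],[-0.0004,0.009,0,-7],[0.0012,0.0179,0,-13],[0.0037,0.0266,0,-19],[0.0071,0.035,0,-25],[0.0114,0.043,0,-31],[0.0164,0.0505,0,-37],[0.0223,0.0574,0,-43],[0.0288,0.0637,0,-49],[0.0359,0.0693,0,-55],[0.0449,0.0748,0,-62],[0.0449,0.0748,0,-62]]]}}

```text
clock: 12.67
position: [0.6127, 0.0704, 0.0474]
tool_rot: [3.14, -0.0, 2.573]
force: [-0.4, -0.4, -4.9]
grip_width: 0.0087
finger_force: 98.7
```

Call:
{"name": "carry_out", "arguments": {"rows": [[[0,0,0,0],[0,0,0,0]]]}}

```text
clock: 12.83
position: [0.6113, 0.068, 0.0473]
tool_rot: [-3.141, -0.0, 2.561]
force: [-0.2, 0.5, -5.1]
grip_width: 0.0079
finger_force: 98.7
```

```bash
python3 - <<'E'
from h import *
st()
arc([148.5],.0475,C=np.array([.540,.1160]))
f=bot.grab_frame("wrist"); np.savez("r3.npz",**{k:f[k] for k in("pixels","K","pose")})
u,v=proj(f,[*C,.05]); x0,y0=int(u)-80,max(0,int(v)-60); print(x0,y0)
cv2.imwrite("pics/r3.png",cv2.resize(f["pixels"][y0:y0+120,x0:x0+160,::-1],None,fx=5,fy=5,interpolation=2))
E
```

```text
t12.83 pos [0.6113 0.068  0.0473] yaw 146.76 F [-0.1911  0.4799 -5.07  ] M [-0.0126 -0.0135  0.0322] Ftool [0.4212 0.3    5.0699] Tbolt 0.06 Fperp*.085 0.03 ring [0.5402 0.1146] w 0.00789549681940507
[-0.0005, 0.0037, -0.0002, -1.7],
198 12
```

View pics/r3.png

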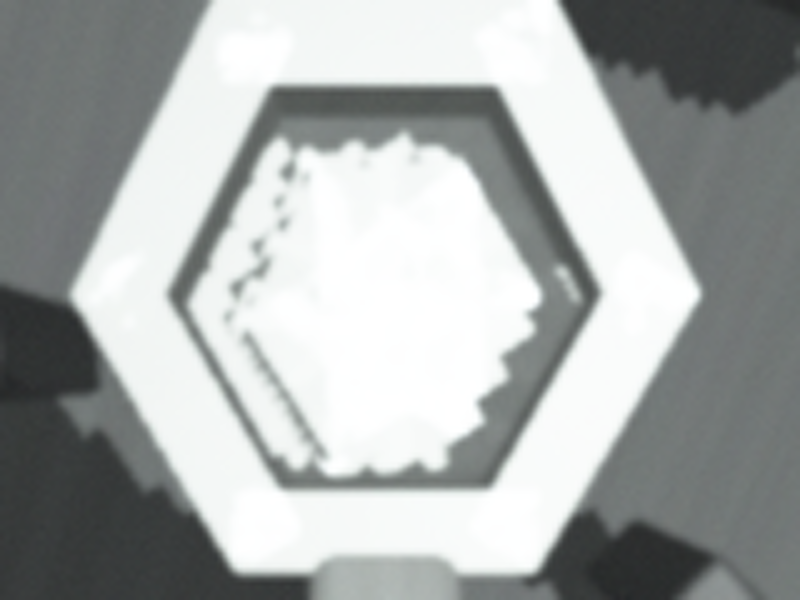

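The bolt is seen through the ring, with its lower-left flat at (245,335)–(325,458), about 3–4° CCW of the ring edge, and the centres nearly coincide. I'll turn 3° and lower.

Call:
{"name": "carry_out", "arguments": {"rows": [[[0,0.0048,0,-3],[0,0.0048,0,-3],[0,0.0048,0.005,-3],[0,0.0048,0.009,-3],[0,0.0048,0.012,-3],[0,0.0048,0.015,-3],[0,0.0048,0.018,-3],[0,0.0048,0.021,-3],[0,0.0048,0.0226,-3],[0,0.0048,0.0226,-3]]]}}

```text
clock: 13.72
position: [0.6143, 0.0725, 0.0246]
tool_rot: [-3.141, -0.0, 2.618]
force: [-0.9, -0.6, -4.7]
grip_width: 0.0081
finger_force: 98.9
```

```bash
python3 - <<'E'
from h import *
s=st(); y=s["tool_rot"][2]; c=s["position"][:2]+.0865*np.array([np.cos(y),np.sin(y)]); print(c)
arc(np.degrees(y)-np.arange(3,34,3),s["position"][2],C=c)
E
```

```text
t13.72 pos [0.6143 0.0725 0.0246] yaw 149.99 F [-0.8776 -0.5825 -4.6864] M [ 0.085   0.1067 -0.0195] Ftool [ 0.4673 -0.9418  4.6868] Tbolt -0.10 Fperp*.085 -0.08 ring [0.5407 0.1151] w 0.008145678839346266
[0.5394 0.1158]
[0.0001, -0.0045, 0.0, 3.0],[0.0005, -0.009, 0.0, 6.0],[0.0011, -0.0135, 0.0, 9.0],[0.0019, -0.018, 0.0, 12.0],[0.0029, -0.0224, 0.0, 15.0],[0.0042, -0.0267, 0.0, 18.0],[0.0057, -0.031, 0.0, 21.0],[0.0075, -0.0352, 0.0, 24.0],[0.0094, -0.0393, 0.0, 27.0],[0.0116, -0.0432, 0.0, 30.0],[0.014, -0.0471, 0.0, 33.0],
```

Call:
{"name": "carry_out", "arguments": {"rows": [[[0.0001,-0.0045,0,3],[0.0005,-0.009,0,6],[0.0011,-0.0135,0,9],[0.0019,-0.018,0,12],[0.0029,-0.0224,0,15],[0.0042,-0.0267,0,18],[0.0057,-0.031,0,21],[0.0075,-0.0352,0,24],[0.0094,-0.0393,0,27],[0.0116,-0.0432,0,30],[0.0116,-0.0432,0,30],[0.0116,-0.0432,0,30]]]}}

```text
clock: 14.72
position: [0.5831, 0.0415, 0.0251]
tool_rot: [3.141, -0.0, 2.096]
force: [1.2, 3.3, -5.5]
grip_width: 0.0081
finger_force: 98.6
```

```bash
python3 - <<'E'
from h import *
s=st()
E
```

```text
t14.72 pos [0.5831 0.0415 0.0251] yaw 120.11 F [ 1.1631  3.2696 -5.5018] M [ 0.4057 -0.1726 -0.0363] Ftool [2.2442 2.6437 5.5034] Tbolt 0.19 Fperp*.085 0.22 ring [0.5404 0.1151] w 0.008108808440929571
```

Call:
{"name": "carry_out", "arguments": {"rows": [[[0.0001,-0.003,0,2],[0.0002,-0.006,0,4],[0.0002,-0.006,0,4],[0.0002,-0.006,0,4]]]}}

```text
clock: 15.05
position: [0.5775, 0.0385, 0.0249]
tool_rot: [3.141, -0.0, 2.025]
force: [1.2, 4.0, -4.9]
grip_width: 0.0082
finger_force: 98.6
```

```bash
python3 -c "
from h import *
st()"
```

```text
t15.05 pos [0.5775 0.0385 0.0249] yaw 116.02 F [ 1.2352  3.9524 -4.9273] M [ 0.87   -0.2478 -0.1175] Ftool [3.0092 2.8429 4.9283] Tbolt 0.13 Fperp*.085 0.24 ring [0.5403 0.1149] w 0.00820423120430558
```

Call:
{"name": "carry_out", "arguments": {"rows": [[[0.0001,-0.003,0,2],[0.0002,-0.006,0,4],[0.0002,-0.006,0,4],[0.0002,-0.006,0,4]]]}}

```text
clock: 15.38
position: [0.5719, 0.036, 0.0249]
tool_rot: [-3.142, -0.0, 1.954]
force: [1.3, 5.1, -6.0]
grip_width: 0.0078
finger_force: 98.6
```

```bash
python3 -c "
from h import *
st()"
```

```text
t15.38 pos [0.5719 0.036  0.0249] yaw 111.95 F [ 1.2604  5.1356 -6.0032] M [ 1.0475 -0.2972 -0.1372] Ftool [4.2907 3.0887 6.0043] Tbolt 0.13 Fperp*.085 0.26 ring [0.5401 0.1148] w 0.007754478061819
```

Call:
{"name": "carry_out", "arguments": {"rows": [[[0.0005,-0.003,0,2],[0.001,-0.006,0,4],[0.001,-0.006,0,4],[0.001,-0.006,0,4]]]}}

```text
clock: 15.72
position: [0.5662, 0.0341, 0.025]
tool_rot: [3.141, 0.001, 1.885]
force: [2.1, 0.4, -5.4]
grip_width: 0.0082
finger_force: 98.7
```

```bash
python3 -c "
from h import *
st()"
```

```text
t15.72 pos [0.5662 0.0341 0.025 ] yaw 107.98 F [ 2.1201  0.3682 -5.4291] M [ 0.0689 -0.5586 -0.1227] Ftool [-0.3011  2.1287  5.4298] Tbolt 0.06 Fperp*.085 0.18 ring [0.54  0.115] w 0.008221973234118392
```

Call:
{"name": "carry_out", "arguments": {"rows": [[[0.0001,-0.003,0,2],[0.0002,-0.006,0,4],[0.0002,-0.006,0,4],[0.0002,-0.006,0,4]]]}}

```text
clock: 16.05
position: [0.5604, 0.0325, 0.025]
tool_rot: [3.141, 0.0, 1.815]
force: [2.7, -1.0, -4.4]
grip_width: 0.0079
finger_force: 98.8
```

```bash
python3 -c "
from h import *
st()"
```

```text
t16.05 pos [0.5604 0.0325 0.025 ] yaw 103.97 F [ 2.6895 -0.9639 -4.4432] M [-0.2616 -0.7466 -0.1863] Ftool [-1.5829  2.3766  4.4443] Tbolt 0.02 Fperp*.085 0.20 ring [0.5398 0.115 ] w 0.007851384077881553
```

Call:
{"name": "carry_out", "arguments": {"rows": [[[0.0001,-0.003,0,2],[0.0002,-0.006,0,4],[0.0002,-0.006,0,4],[0.0002,-0.006,0,4]]]}}

```text
clock: 16.38
position: [0.5546, 0.0313, 0.025]
tool_rot: [3.141, 0.0, 1.745]
force: [4.2, -2.1, -3.2]
grip_width: 0.0081
finger_force: 98.8
```

```bash
python3 -c "
from h import *
st()"
```

```text
t16.38 pos [0.5546 0.0313 0.025 ] yaw 99.98 F [ 4.2411 -2.1408 -3.1752] M [-0.4477 -0.8915  0.0026] Ftool [-2.8424  3.8049  3.1774] Tbolt 0.33 Fperp*.085 0.32 ring [0.5398 0.115 ] w 0.008076329241262557
```

Call:
{"name": "carry_out", "arguments": {"rows": [[[0,-0.0015,0,1],[0.0001,-0.003,0,2],[0.0001,-0.003,0,2],[0.0001,-0.003,0,2]]]}}

```text
clock: 16.72
position: [0.5517, 0.0309, 0.025]
tool_rot: [3.141, 0.0, 1.71]
force: [5.2, -2.1, -3.0]
grip_width: 0.008
finger_force: 98.8
```

```bash
python3 -c "
from h import *
st()"
```

```text
t16.72 pos [0.5517 0.0309 0.025 ] yaw 97.97 F [ 5.1685 -2.0975 -2.9652] M [-0.515  -1.1608 -0.0182] Ftool [-2.7934  4.8259  2.9687] Tbolt 0.40 Fperp*.085 0.41 ring [0.5399 0.1151] w 0.007974179709966216
```

Call:
{"name": "carry_out", "arguments": {"rows": [[[0,-0.0015,0,1],[0.0001,-0.003,0,2],[0.0001,-0.003,0,2],[0.0001,-0.003,0,2]]]}}

```text
clock: 17.05
position: [0.5489, 0.0306, 0.025]
tool_rot: [3.141, 0.0, 1.675]
force: [5.7, -2.9, -4.5]
grip_width: 0.0082
finger_force: 98.8
```

```bash
python3 -c "
from h import *
st()"
```

```text
t17.05 pos [0.5489 0.0306 0.025 ] yaw 95.98 F [ 5.6785 -2.9385 -4.4776] M [-0.5689 -1.3428  0.0705] Ftool [-3.5124  5.3373  4.4839] Tbolt 0.53 Fperp*.085 0.45 ring [0.5401 0.1151] w 0.008173048933642652
```

Call:
{"name": "carry_out", "arguments": {"rows": [[[0,-0.0015,0,1],[0.0001,-0.003,0,2],[0.0001,-0.003,0,2],[0.0001,-0.003,0,2]]]}}

```text
clock: 17.38
position: [0.5461, 0.0303, 0.0251]
tool_rot: [3.14, 0.001, 1.64]
force: [7.5, -3.2, -4.1]
grip_width: 0.0081
finger_force: 98.8
```

```bash
python3 -c "
from h import *
st()"
```

```text
t17.38 pos [0.5461 0.0303 0.0251] yaw 93.99 F [ 7.4556 -3.2041 -4.1353] M [-0.6472 -1.5468  0.2397] Ftool [-3.7127  7.2094  4.1464] Tbolt 0.86 Fperp*.085 0.61 ring [0.5402 0.1151] w 0.008079853211206422
```

Call:
{"name": "carry_out", "arguments": {"rows": [[[0,0,0,0]]]}}

```text
clock: 17.47
position: [0.5461, 0.0303, 0.0251]
tool_rot: [3.14, 0.001, 1.64]
force: [6.7, -3.3, -3.7]
grip_width: 0.0083
finger_force: 98.8
```

```bash
python3 -c "
from h import *
for i in range(6): st(); bot.grab_frame('top')
f=bot.grab_frame('wrist'); save(f,'r4.png')"
```

```text
t17.47 pos [0.5461 0.0303 0.0251] yaw 93.99 F [ 6.6537 -3.2941 -3.7485] M [-0.6406 -1.491   0.2177] Ftool [-3.7474  6.4036  3.7584] Tbolt 0.77 Fperp*.085 0.54 ring [0.5402 0.1151] w 0.008287907332869266
t17.52 pos [0.5462 0.0303 0.0251] yaw 93.99 F [ 6.9974 -2.5981 -4.6994] M [-0.6149 -1.4598  0.1279] Ftool [-3.0767  6.7933  4.7098] Tbolt 0.71 Fperp*.085 0.58 ring [0.5403 0.1151] w 0.008117632103618629
t17.57 pos [0.5461 0.0303 0.0251] yaw 93.99 F [ 5.8956 -2.6902 -4.8071] M [-0.6443 -1.4886  0.1864] Ftool [-3.0918  5.688   4.8157] Tbolt 0.68 Fperp*.085 0.48 ring [0.5402 0.1151] w 0.00778547297707804
t17.62 pos [0.5461 0.0304 0.0251] yaw 94.00 F [ 6.8558 -2.3148 -4.2888] M [-0.6032 -1.5414  0.2622] Ftool [-2.7849  6.6725  4.2984] Tbolt 0.84 Fperp*.085 0.57 ring [0.5402 0.1151] w 0.008410866805251658
t17.67 pos [0.5462 0.0303 0.0251] yaw 94.00 F [ 5.4846 -2.8577 -4.4798] M [-0.6024 -1.4918  0.1669] Ftool [-3.2306  5.2665  4.4882] Tbolt 0.62 Fperp*.085 0.45 ring [0.5402 0.1151] w 0.007868697717451223
t17.72 pos [0.5462 0.0303 0.0251] yaw 93.99 F [ 7.0214 -3.1795 -3.6331] M [-0.6382 -1.5452  0.1811] Ftool [-3.6592  6.7781  3.6439] Tbolt 0.76 Fperp*.085 0.58 ring [0.5403 0.1151] w 0.007801820253667493
```

The torque reads steadily at about 0.73 N m, inside the 0.5–1.1 band, and the bolt is on its seat. I'll back off into the play and lift.

Call:
{"name": "carry_out", "arguments": {"rows": [[[0,0.003,0,-2],[0,0.006,0,-4],[0,0.009,0,-6],[0.0004,0.012,0,-8],[0.0008,0.015,0,-10],[0.0008,0.015,0,-10],[0.0008,0.015,0,-10]]]}}

```text
clock: 18.4
position: [0.5602, 0.0325, 0.0248]
tool_rot: [-3.141, -0.0, 1.815]
force: [2.3, 0.2, -5.5]
grip_width: 0.008
finger_force: 98.7
```

```bash
python3 -c "
from h import *
for i in range(3): st(); bot.grab_frame('top')"
```

```text
t18.40 pos [0.5602 0.0325 0.0248] yaw 103.98 F [ 2.347   0.1576 -5.549 ] M [-0.0471 -0.5956 -0.2431] Ftool [-0.4159  2.3181  5.5478] Tbolt -0.04 Fperp*.085 0.20 ring [0.5397 0.115 ] w 0.008035597824502829
t18.45 pos [0.5602 0.0325 0.0248] yaw 103.96 F [ 2.2987  0.5437 -4.8813] M [-0.057  -0.5793 -0.1893] Ftool [-0.0281  2.3636  4.8805] Tbolt 0.01 Fperp*.085 0.20 ring [0.5397 0.115 ] w 0.008094818873810878
t18.50 pos [0.5602 0.0325 0.0248] yaw 103.96 F [ 3.3595 -0.242  -4.9184] M [-0.0368 -0.5554 -0.2343] Ftool [-1.0464  3.2033  4.9173] Tbolt 0.04 Fperp*.085 0.27 ring [0.5397 0.115 ] w 0.00802120145216323
```

Call:
{"name": "carry_out", "arguments": {"rows": [[[0,0,-0.006,0],[0,0,-0.014,0],[0,0,-0.024,0],[0,0,-0.045,0],[0,0,-0.07,0],[0,0,-0.095,0],[0,0,-0.095,0]]]}}

```text
clock: 19.13
position: [0.5621, 0.0322, 0.1248]
tool_rot: [3.136, 0.0, 1.815]
force: [1.9, 0.2, -4.3]
grip_width: 0.0079
finger_force: 98.8
```

```bash
python3 -c "
from h import *
st(); print(row([.4903,-.3590,.04],99.6),row([.4903,-.3590,.0087],99.6))
f=bot.grab_frame('wrist'); u,v=proj(f,[*C,.03]); print(u,v)
x0,y0=int(u)-80,max(0,int(v)-60); cv2.imwrite('pics/r5.png',cv2.resize(f['pixels'][y0:y0+120,x0:x0+160,::-1],None,fx=5,fy=5,interpolation=2))"
```

```text
t19.13 pos [0.5621 0.0322 0.1248] yaw 103.98 F [ 1.885   0.1795 -4.2901] M [-0.013  -0.1633  0.0057] Ftool [-0.2801  1.8499  4.3   ] Tbolt 0.17 Fperp*.085 0.16 ring [0.5415 0.1147] w 0.00787870986310297
[-362.3 -164.6   84.     4.4] [-362.3 -164.7  115.3    4.4]
272.5161517938991 78.82966911027484
```

Call:
{"name": "carry_out", "arguments": {"rows": [[[-0.025,-0.012,0,0],[-0.06,-0.028,0,1],[-0.096,-0.044,0,2],[-0.132,-0.06,0,3],[-0.168,-0.076,0,4],[-0.204,-0.092,0,4.4],[-0.24,-0.109,0,4.4],[-0.276,-0.126,0,4.4],[-0.31,-0.142,0.01,4.4],[-0.34,-0.155,0.025,4.4],[-0.362,-0.163,0.045,4.4],[-0.362,-0.163,0.06,4.4]]]}}

```text
clock: 20.18
position: [0.487, -0.3636, 0.0585]
tool_rot: [-3.14, 0.002, 1.733]
force: [-1.2, 0.9, -5.9]
grip_width: 0.0084
finger_force: 98.7
```

Call:
{"name": "carry_out", "arguments": {"rows": [[[0,0,0,0],[0,0,0,0],[0,0,0,0]]]}}

```text
clock: 20.43
position: [0.4903, -0.3574, 0.0604]
tool_rot: [3.141, -0.0, 1.74]
force: [0.3, -0.4, -5.1]
grip_width: 0.0082
finger_force: 98.5
```

```bash
python3 -c "
from h import *
st(); print(row([.4903,-.3590,.0087],99.6))"
```

```text
t20.43 pos [ 0.4903 -0.3574  0.0604] yaw 99.67 F [ 0.2734 -0.3619 -5.1121] M [-0.086  -0.0329 -0.0216] Ftool [-0.405  0.208  5.112] Tbolt 0.13 Fperp*.085 0.02 ring [ 0.476  -0.2736] w 0.00815445776390141
[-1.6 -0.3 51.7  0.1]
```

Call:
{"name": "carry_out", "arguments": {"rows": [[[0,0,0.02,0],[0,0,0.035,0],[0,0,0.044,0],[0,0,0.049,0],[0,0,0.051,0],[0,0,0.052,0],[0,0,0.052,0],[0,0,0.052,0]]]}}

```text
clock: 21.1
position: [0.4904, -0.3585, 0.0088]
tool_rot: [3.141, 0.001, 1.739]
force: [-0.3, 1.9, -0.7]
grip_width: 0.0085
finger_force: 99.5
```

Call:
{"name": "carry_out", "arguments": {"rows": [[[0,0,0,0],[0,0,0,0],[0,0,0,0],[0,0,0,0],[0,0,0,0],[0,0,0,0]]], "grip": 0.05}}

```text
clock: 21.6
position: [0.4899, -0.3584, 0.008]
tool_rot: [3.141, 0.0, 1.738]
force: [-0.6, 0.2, 0.0]
grip_width: 0.0501
finger_force: 0.0
```

Call:
{"name": "carry_out", "arguments": {"rows": [[[0,0,-0.01,0],[0,0,-0.03,0],[0,0,-0.06,0],[0,0,-0.1,0],[0,0,-0.13,0],[0,0,-0.15,0],[0,0,-0.15,0],[0,0,-0.15,0]]]}}

```text
clock: 22.27
position: [0.4903, -0.3584, 0.1594]
tool_rot: [3.14, 0.001, 1.738]
force: [0.3, -0.2, -0.6]
grip_width: 0.0501
finger_force: 0.0
```

```bash
python3 -c "
from h import *
st(); f=bot.grab_frame('scene'); cv2.imwrite('pics/end.png',cv2.resize(f['pixels'][:,:,::-1],(800,600),interpolation=2))"
```

```text
t22.27 pos [ 0.4903 -0.3584  0.1594] yaw 99.61 F [ 0.2698 -0.1603 -0.5597] M [ 0.0183 -0.0377  0.0097] Ftool [-0.2024  0.2382  0.5604] Tbolt 0.15 Fperp*.085 0.02 ring [ 0.4761 -0.2746] w 0.05014756175437968
```

View pics/end.png

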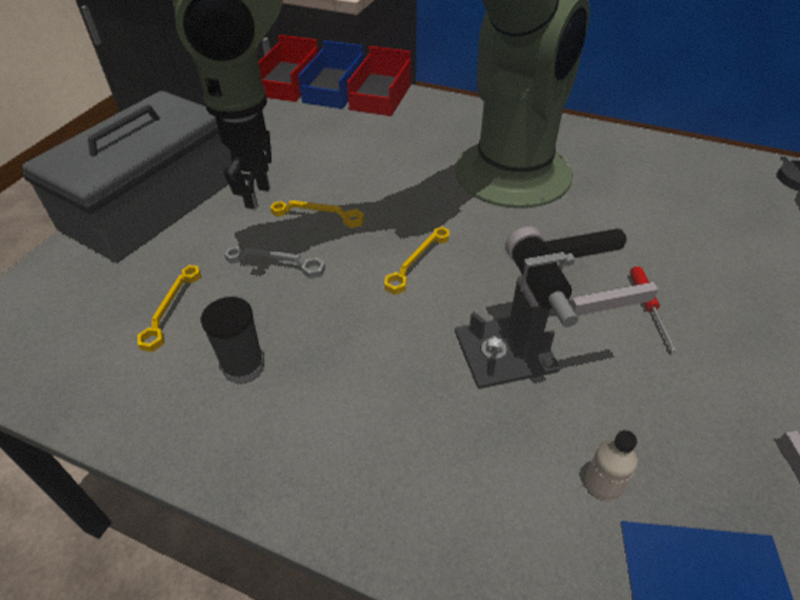

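The spanner lies flat at (275,260), clear of the stand, and everything else is where it was.

```bash
python3 -c "
from h import *
print(bot.job_done())"
```

```text
the job is handed in; nothing more can be done
None
```

The bolt pulled up firm on its seat at about 0.73 N m by the wrist force reading (limits 0.5 to 1.1), in two swings; the spanner is back flat on the bench clear of the stand, nothing else was moved, and the job is handed in at about 22 s.

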